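# Clamp the calibration block with three clicks of the ratchet lever and hold

## Robot

A 7-joint arm with a two-finger parallel gripper is mounted at the origin on a cart in front of the work surface, level with it; the furniture and walls round the work are solid. World frame = base frame: x ahead of the robot, y to its left, z up, the work surface at z = 0. Lengths are in m, angles in rad, forces in N, time in s.
With the tool pointing down it reaches from about 0.425 to 0.875 m from the base axis. Payload 8.4 kg.
Tool frame: the origin (TCP) lies at the very end of the fingers, on their centre line; the grasp point (between the pads) lies 19 mm behind it; z points along the fingers, y is the line along which they close (so a half turn about z gives the same grasp; the last joint's range is limited). The gripper opens to 85 mm and grips with 20 to 120 N. Pads are 22 mm wide; open, the fingers measure 114 mm over their backs; the gripper's body (76 mm by 85 mm) begins 54 mm behind the grasp point. The pads swing forward as they close: fully open they stand 13 mm farther back than shut.
Start: joints at [1.176, 0.333, 0.04, 1.465, -0.013, 1.343, -0.059], TCP at [0.189, -0.622, 0.207] pointing down, gripper open.
Joint ranges: [-2.58, 2.58], [-0.38, 2.09], [-1.3, 1.39], [0.25, 2.4], [-1.5, 4.64], [0.08, 2.09], [-2.65, 2.65]. Speed limits (rad/s): [2.22, 2.22, 2.79, 2.79, 3.14, 3.14, 3.14].

## Interface

Orientations are given as a unit quaternion [w, x, y, z].
In Python, from station import move_to, move_l, move_joints, let_go, clamp, sleep, inverse_kinematics, snapshot, camera_params, MotionError, close_job, spot_in, landmark_of, get_t, get_q, get_joint_velocities, get_tau, get_tool_pos, get_tool_rot, get_ft_force, get_torque, get_width, get_finger_force gives the robot as it stands. Calls block until the motion is done:
- move_to(position, orientation): joint-space move of the TCP to a pose.
- move_l(position, orientation=None, velocity=0.15, guard=None): straight line of the TCP; orientation=None keeps the orientation; velocity is the mean speed in m/s. With guard (N) it stops when the force on the tool has changed by that much, and returns True; else False.
- move_joints(angles): joint-space move.
- let_go() and clamp(force=None): open the fingers fully, or close them until they stop; force is the grip in N (None keeps the last).
- sleep(seconds).
- inverse_kinematics(position, orientation): joint angles nearest the present ones, or None.
- snapshot(name): name is "scene" or "top"; returns the picture (400x640x3 uint8, blue, green, red); there is no depth.
- camera_params(name): a dict with "mtx" (3x3 intrinsics, pixels), "distortion" ([k1, k2, p1, p2, k3] as OpenCV has them; the pictures are not rectified), "extrinsics" (4x4, takes a point from world to camera coordinates). Camera axes: x right, y down, z forward; pixel columns grow to the right and rows downward; lengths in m; the calibration is good to about 2 mm. A picture is of the moment at which its call begins. camera_params takes no time and is no camera call.
A pose or a line that the arm cannot do raises MotionError and nothing moves.
- close_job(): hands the job in; it is judged then, once.
Trained networks look in the newest picture that a camera, given by its name, has taken for a name from the list of things; names that differ only in an ending like _2 or _b are one class to them, and where a whole thing is asked for, a point or a joint stands for the part that bears it (a point fixed in the world has none). Each returns a list of dicts, best first, with "score" (0 to 1); they miss things now and then, are a little off and sometimes report something else, mostly with a low value. They report only what shows in the picture. A call takes as long as a camera call. They do not tell look-alikes from the thing itself.
- spot_in(camera, name): "centre" ([x, y, z] in m, in the coordinates of the camera as it stood for that picture, good to about 4 mm: the middle of the surface that is visible of it).
- landmark_of(camera, name): "centre" ([x, y, z] in m, in the coordinates of the camera as it stood for that picture, good to about 4 mm: a listed point, or the origin of a listed thing).
Readings, each from a call of its own:
- get_t(): time.
- get_q(): joint angles.
- get_joint_velocities(): joint speeds.
- get_tau(): joint torques, N m.
- get_tool_pos(): TCP position.
- get_tool_rot(): TCP orientation.
- get_ft_force(): force on the tool from outside, world axes, zero at the start.
- get_torque(): the same for the moment, N m.
- get_width(): finger opening in m.
- get_finger_force(): force on a finger pad.
Only numpy, scipy, OpenCV 4.12 (cv2) and the standard library are available. Lean on these libraries where they do the work, as an engineer would, in place of code of your own. Each camera call takes 0.05 s, during which the arm holds its last target. There are 200 camera calls.

## Task

Put the steel calibration block flat on the bed of the small lever clamp, lengthwise between its two jaws, and let go of it. Then take the upright grip of the clamp's sprung ratchet lever and swing it in towards the jaws by exactly three clicks, felt by touch, never as far as a fourth, so that the jaws grip the block. Finish while still holding the lever there, past the third click, and leave the other things on the bench alone.

Things in the scene. Friction and masses are not known exactly. Their poses are not given: they have to be found in the camera images.
- block_centre (a point): Centre (half-way up) of the loose calibration block: plain grey steel, 30 mm (its x) by 60 mm (its y) by 30 mm high (its z, up), lying on the bench to the right. Grip it across its 30 mm width.
- calibration_block: The same loose steel block, about 0.4 kg; origin at the centre of its underside.
- clamp_base: The clamp, fixed to the bench: grey plate 126 mm (x) by 290 mm (y), 12 mm thick. Origin at the centre of its underside, z up; -x is its front, roughly towards the robot. The two jaws stand on its -y half, the lever's pivot on its +y half; between them a guide housing, 40 mm high, at y = 41 to 63 mm.
- bed_centre (a point): On the bed (the plate's top, 12 mm above the bench), midway between the open jaws; axes as the clamp's. The block's length goes along y. Fixed jaw face 37 mm to -y, open sprung jaw face 37 mm to +y: 74 mm for the 60 mm block. Jaws 36 mm wide in x, tops 36 mm above the bench; the bed is open on both sides.
- lever_pivot (a point): On the lever's upright pivot axis, at bench height; axes as the clamp's. At lever angle 0 the arm points from here to the clamp's -x, turned 0.45 rad towards +y; at 0.45 it points straight to -x.
- lever_angle (a joint): Lever angle (rad) about its pivot: 0 at the rest stop, growing counter-clockwise from above (the grip goes towards the jaws' side), far stop 1.25. A spring returns it to 0 when let go; the clicks do not hold it. Between clicks it needs about 7 N at the grip at first, 12 N near the third; each click is a rise of 6 to 10 N, then a sudden fall to about 3 N below.
- grip_centre (a point): Middle of the upright round black grip at the lever's end: 22 mm diameter, from 57 to 100 mm above the bench, 110 mm from the pivot axis. Axes turn with the lever: x points from the grip to the pivot, z up. A hard squeeze masks the clicks; a loose hold (fingers 26 mm apart) lets them be felt. The flat arm under it is 18 mm wide, 49 to 57 mm above the bench.
- clamp_lever: The lever with its grip; origin on the pivot axis at bench height, axes as those of point grip_centre.
- click_sector: Fixed aluminium sector with five 5 mm pins under the lever; origin on the pivot axis. Set at an angle that differs by up to 0.07 rad either way. The lever's roller passes the pins (clicks) when the lever's x axis is 0.20, 0.42, 0.64, 0.86, 1.08 rad counter-clockwise of this body's x axis: at lever angles of 0.20 and so on, +-0.07. Hold at about 0.75.
- sprung_jaw: The moving jaw, 14 mm thick; origin in the middle of its face, y away from the fixed jaw. The lever pushes it 25 mm per rad towards the fixed jaw; on the block it gives way against a spring, 1.5 N per mm. It meets the block before the third click: a steady rise in force, no click.
- ref_disc_2: Bystander: loose grey disc, 40 mm across, 12 mm high, on the bench in front of the clamp; origin at the centre of its underside.
- film_ring_stack: Bystander: loose stack of white rings, 42 mm across, 21 mm high, at the front to the left; origin at the centre of its underside.
- hex_key: Bystander: loose black hex key, 32 by 90 by 8 mm, behind to the right; origin at its underside.
There are look-alikes about, which are no part of the job. What is shaped like the calibration_block but blue or yellow is not meant.

How it is judged:
By the outcome, as a careful person would: the job done as asked, in the order asked, and still so for the second after the job is handed in, while the arm keeps its last pose, push and grip.
It also fails if it takes over 64 s, if anything falls off the work surface, if the arm or the gripper's body presses on something with over 40 N, if the wrist force passes 120 N, or if a joint passes its speed limit or range.

## Working session

There is one attempt and no reset: what is moved stays moved. The work goes in short steps, each a Python script; the robot and the scene stay as the last script left them, time stands still between calls to the robot, and variables do not carry over. Pictures are saved under pics/ and viewed, at most 10 in all, crops included, and the job is handed in when it is done.

```bash
ls; mkdir -p pics
cat > h.py <<'E'
import numpy as np, cv2
from station import *
def world(cam,p):
    T=np.array(camera_params(cam)["extrinsics"]); return (np.linalg.inv(T)@np.r_[p,1])[:3]
def pix(cam,P):
    c=camera_params(cam);T=np.array(c["extrinsics"])
    r=cv2.projectPoints(np.array([P],float),cv2.Rodrigues(T[:3,:3])[0],T[:3,3],np.array(c["mtx"]),np.array(c["distortion"]))[0]
    return r.ravel()
def onplane(cam,uv,z):
    c=camera_params(cam);T=np.linalg.inv(np.array(c["extrinsics"]))
    n=cv2.undistortPoints(np.array([[uv]],float),np.array(c["mtx"]),np.array(c["distortion"])).ravel()
    d=T[:3,:3]@np.r_[n,1]; o=T[:3,3]; return o+d*(z-o[2])/d[2]
def find(cam,name,f=landmark_of):
    for r in f(cam,name)[:3]:
        w=world(cam,r["centre"]); print(cam,name,round(r["score"],2),w.round(4),pix(cam,w).round(0))
E
python3 - <<'E'
from h import *
for c in("scene","top"):
    cv2.imwrite(f"pics/{c}0.png",snapshot(c))
    for n in("block_centre","bed_centre","clamp_base","lever_pivot","grip_centre","click_sector","sprung_jaw"): find(c,n)
print(get_t())
E
```

```text
pics
scene block_centre 0.71 [ 0.4711 -0.3707  0.0147] [368. 186.]
scene block_centre 0.58 [ 0.4429 -0.4734  0.0144] [390. 174.]
scene block_centre 0.56 [ 0.5742 -0.3514  0.0137] [339. 178.]
scene bed_centre 0.73 [ 0.5893 -0.1586  0.0133] [302. 206.]
scene clamp_base 0.7 [ 0.5735 -0.0947  0.0011] [294. 221.]
scene lever_pivot 0.93 [ 0.5588  0.0014 -0.003 ] [278. 241.]
scene grip_centre 0.54 [0.4599 0.0303 0.0811] [297. 239.]
scene click_sector 0.48 [ 5.637e-01 -5.300e-03  1.000e-04] [279. 238.]
scene sprung_jaw 0.64 [ 0.585  -0.1232  0.0272] [296. 209.]
top block_centre 0.68 [ 0.4718 -0.3684  0.0162] [400. 213.]
top block_centre 0.54 [ 0.5779 -0.3491  0.0179] [392. 178.]
top block_centre 0.52 [ 0.4492 -0.4696  0.0119] [434. 220.]
top bed_centre 0.75 [ 0.5895 -0.1543  0.0092] [326. 176.]
top clamp_base 0.7 [ 0.5797 -0.0927 -0.0049] [306. 181.]
top grip_centre 0.76 [0.4547 0.0225 0.0804] [264. 223.]
top click_sector 0.7 [ 5.641e-01 -4.000e-04 -1.100e-03] [275. 186.]
top sprung_jaw 0.71 [ 0.5653 -0.0038 -0.0035] [276. 186.]
top sprung_jaw 0.68 [ 0.5661  0.0007 -0.0017] [274. 186.]
top sprung_jaw 0.54 [ 0.5861 -0.1224  0.0291] [315. 177.]
0.8
```

View pics/scene0.png

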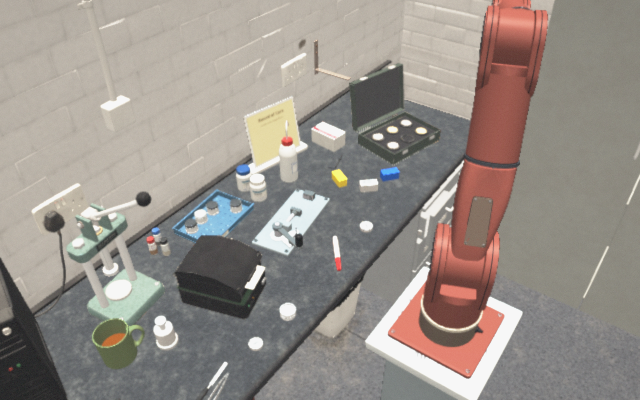

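View pics/top0.png

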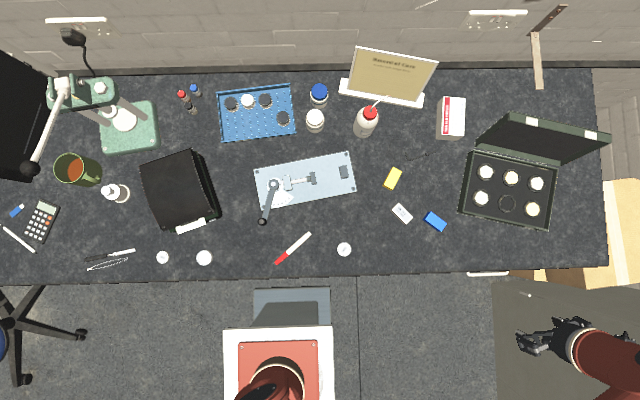

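The scene view shows the clamp plate around (292,220). The top view shows the clamp at about (303,180) with its grip at (264,222). Three blocks fit the shape: yellow at top (392,178), light grey at (402,213) and blue at (435,221). Only the one at (402,213) is plain grey steel. I'll confirm it in an enlarged crop.

Run:
```python
from h import *
im=snapshot("top")
a=cv2.resize(im[150:240,240:400],None,fx=5,fy=5,interpolation=cv2.INTER_CUBIC)
cv2.imwrite("pics/clampcrop.png",a)
b=cv2.resize(im[160:240,375:455],None,fx=7,fy=7,interpolation=cv2.INTER_CUBIC)
cv2.imwrite("pics/blockcrop.png",b)
# grey block outline
g=im[198:230,386:420]; hsv=cv2.cvtColor(g,cv2.COLOR_BGR2HSV)
m=((hsv[...,2]>110)&(hsv[...,1]<70)).astype(np.uint8)
c=max(cv2.findContours(m,0,1)[0],key=cv2.contourArea)
box=cv2.boxPoints(cv2.minAreaRect(c))+[386,198]
w=np.array([onplane("top",p,0.03) for p in box]);print("block corners",box.round(1).tolist(),w.round(4).tolist(),w.mean(0))
# clamp plate outline
hsv=cv2.cvtColor(im,cv2.COLOR_BGR2HSV); m=np.zeros(im.shape[:2],np.uint8)
m[145:215,245:362]=(hsv[145:215,245:362,2]>120)
c=max(cv2.findContours(m,0,1)[0],key=cv2.contourArea)
box=cv2.boxPoints(cv2.minAreaRect(c))
w=np.array([onplane("top",p,0.012) for p in box]);print("clamp",box.round(1).tolist(),w.round(4).tolist(),w.mean(0))
```

```text
block corners [[390.0, 210.0], [399.0, 201.0], [415.0, 217.0], [406.0, 226.0]] [[0.4822, -0.3369, 0.03], [0.5077, -0.3645, 0.03], [0.4597, -0.4093, 0.03], [0.4344, -0.3816, 0.03]] [ 0.47100974 -0.37307284  0.03      ]
clamp [[252.10000610351562, 168.60000610351562], [350.3999938964844, 148.89999389648438], [359.70001220703125, 195.6999969482422], [261.5, 215.3000030517578]] [[0.6174, 0.064, 0.012], [0.6693, -0.2296, 0.012], [0.5282, -0.2524, 0.012], [0.4781, 0.0385, 0.012]] [ 0.57323645 -0.09486116  0.012     ]
```

View pics/clampcrop.png

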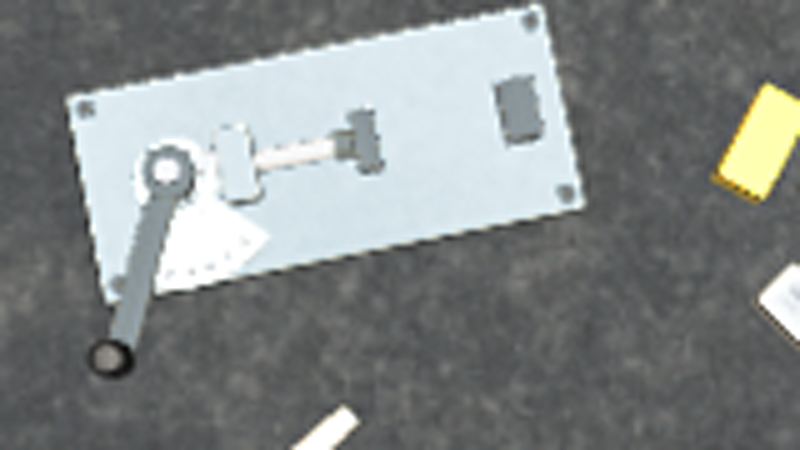

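View pics/blockcrop.png

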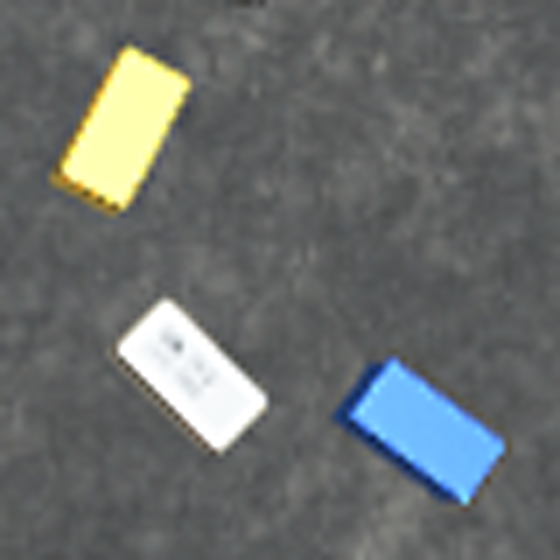

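The crop confirms that the plain grey block, at about (402,213) in the top image, is the right one. The jaws and bed are clear, and the sprung jaw face is near crop (380,138). Next I refine the poses from the crop corners and check the API signatures.

Run:
```python
from h import *
L=-2.3929; p=[.472,-.3712]
q=down(L+np.pi/2)[0]
move_to([*p,.10],q); let_go()
print("g",move_l([*p,.003],velocity=.12,guard=12),get_tool_pos(),get_ft_force())
clamp(40); print(get_width(),get_finger_force(),get_ft_force())
move_l([*p,.12],velocity=.15); print(get_width(),get_tool_pos(),get_ft_force(),get_t())
yaw=.170; b=[.5900,-.1575]
for o in down(yaw): print(inverse_kinematics([*b,.12],o))
cv2.imwrite("pics/lift.png",cv2.resize(snapshot("top")[160:260,300:460],None,fx=4,fy=4))
```

```text
g False [ 0.47254991 -0.37158743  0.00377519] [ 0.20053751 -0.04101103  0.46855235]
0.027607683452184853 39.25663948059082 [-0.88189912 -0.35776551  5.22970301]
0.027482261385561934 [ 0.47118976 -0.37065229  0.11857948] [ 0.21314275  0.57688496 -5.24287413] 5.0
[ 0.5707561   0.35420926 -0.47255685  1.65258784  0.17186001  1.17620302
  0.22705291]
[-0.68967168  0.59343356  1.2179102   1.71434605 -0.58466399  1.25573194
 -2.30624922]
```

View pics/lift.png

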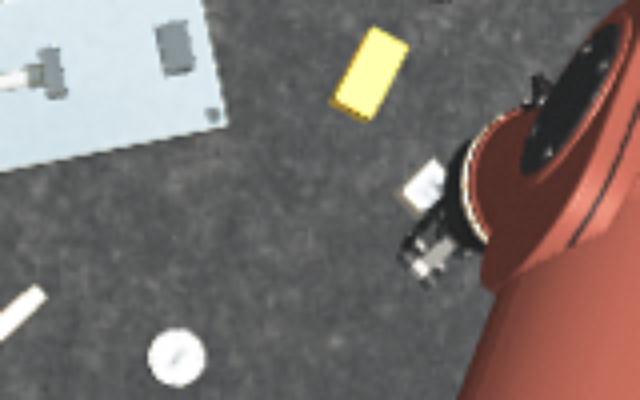

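The block is lifted: 27.5 mm between the fingers and about 5 N of added weight. Now I carry it to the bed.

Run:
```python
from h import *
q=down(.170)[0]; b=[.5900,-.1575]
move_to([*b,.12],q); move_l([*b,.045],velocity=.12)
f0=np.array(get_ft_force())
print(get_tool_pos(),f0, get_width())
print("g",move_l([*b,.010],velocity=.03,guard=6),get_tool_pos(),np.array(get_ft_force())-f0)
let_go(); sleep(.2); print(get_tool_pos(),get_ft_force())
move_l([*b,.16],velocity=.2)
move_to([.48,0,.22],q)
im=snapshot("top"); cv2.imwrite("pics/placed.png",cv2.resize(im[150:240,240:400],None,fx=5,fy=5,interpolation=cv2.INTER_CUBIC))
find("top","block_centre");snapshot("scene");find("scene","block_centre")
print(get_t())
```

```text
[ 0.59056511 -0.15776021  0.04572008] [-0.30594363 -0.34471711 -4.68762462] 0.027249342767621587
g True [ 0.58968553 -0.15740827  0.01564117] [-0.82352562  1.84786418  9.7051865 ]
[ 0.58828732 -0.15720082  0.01429939] [ 0.20904307 -0.31744764 -0.08509715]
top block_centre 0.82 [ 0.4492 -0.4673  0.011 ] [433. 220.]
top block_centre 0.63 [ 0.5767 -0.3481  0.0141] [391. 178.]
top block_centre 0.48 [ 0.5901 -0.1577  0.0276] [327. 175.]
scene block_centre 0.58 [ 0.4418 -0.4705  0.0132] [390. 175.]
scene block_centre 0.53 [ 0.574  -0.3465  0.0159] [339. 178.]
scene block_centre 0.5 [ 0.589  -0.159   0.0248] [302. 203.]
10.3917
```

View pics/placed.png

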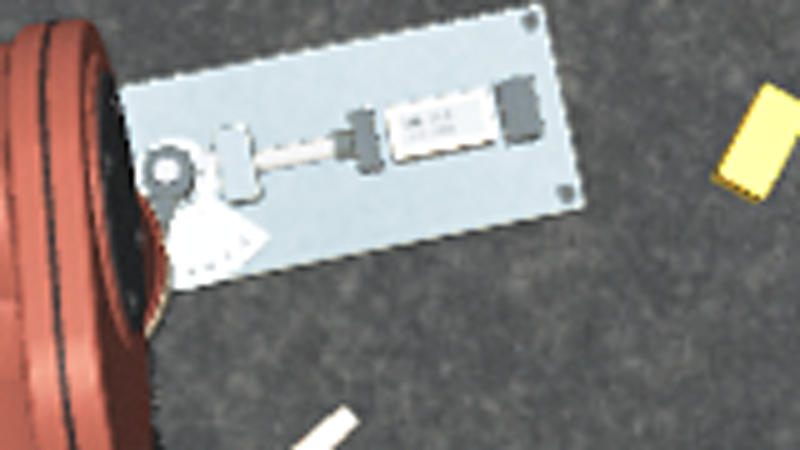

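The block lies flat between the jaws: left end at crop (388,135), right end at (497,112), sprung jaw still open. Its measured centre height of about 27 mm fits the bed. Next, the lever.

```bash
cat >> h.py <<'E'
PIV=np.array([.5635,-.003]); YAW=.170
def phi(th): return np.pi+YAW-.45+th
def gp(th,r=.11): a=phi(th); return PIV+r*np.array([np.cos(a),np.sin(a)])
def tang(th): a=phi(th)+np.pi/2; return np.array([np.cos(a),np.sin(a)])
def thact():
    d=np.array(get_tool_pos())[:2]-PIV; return (np.arctan2(d[1],d[0])-phi(0)+np.pi)%(2*np.pi)-np.pi, np.hypot(*d)
ZG=.063
E
python3 - <<'E'
from h import *
for k in(0,1):
    for th in(0,.9): print(k,th,inverse_kinematics([*gp(th),ZG],down(phi(th)+np.pi/2)[k]))
im=snapshot("scene");find("scene","grip_centre");find("scene","lever_pivot");find("scene","click_sector")
print(gp(0))
E
```

```text
0 0 [ 0.41819452  0.12378912 -0.60095236  2.05715158  0.08394976  0.98380141
 -2.07654915]
0 0.9 [ 0.540093    0.15853086 -0.52556633  2.01631836  0.09488439  0.98991999
 -0.9829882 ]
1 0 [ 0.46602812  0.12970518 -0.65169454  2.05519009  0.09427943  0.98511875
  1.0569714 ]
1 0.9 [ 0.60186778  0.16665137 -0.59246779  2.01363532  0.11086986  0.99213357
  2.145832  ]
scene grip_centre 0.53 [0.4575 0.0267 0.0829] [298. 238.]
scene lever_pivot 0.89 [ 0.5598 -0.0011  0.0013] [279. 239.]
scene click_sector 0.44 [ 0.5653 -0.0054  0.002 ] [278. 238.]
[0.4577839  0.02739912]
```

Run:
```python
from h import *
q=down(phi(0)+np.pi/2)[0]; g=gp(0)
move_to([*g,.18],q)
print("g",move_l([*g,ZG],velocity=.12,guard=10),get_tool_pos(),get_ft_force())
clamp(20); sleep(.2); print(get_width(),get_finger_force(),get_ft_force(),thact(),get_t())
```

```text
g False [0.45831033 0.02746063 0.06362942] [0.23378572 0.7261314  0.41054566]
0.02051792040439388 19.668795042671263 [-1.85535686  2.70650782  4.20538103] (np.float64(-0.003223360876185133), np.float64(0.1098860136282887)) 14.3333
```

The grip is held lightly and well centred. Now I swing it slowly while logging the tangential force.

```bash
cat >> h.py <<'E'
def swing(a,b,step=.012,v=.02):
    out=[]
    for th in np.arange(a+step,b+1e-6,step):
        move_l([*gp(th),ZG],down(phi(th)+np.pi/2)[0],velocity=v)
        f=np.array(get_ft_force()); t,r=thact()
        out.append((th,t,-f[:2]@tang(t),f[2],r))
        if np.linalg.norm(f)>55: print("force stop"); break
    for o in out: print("%.3f act %.3f F %.1f fz %.1f r %.4f"%o)
    print(get_t(),get_width(),get_finger_force())
E
python3 - <<'E'
from h import *
swing(0,.36)
E
```

```text
0.012 act 0.000 F 6.2 fz 2.8 r 0.1099
0.024 act 0.012 F 6.5 fz 3.1 r 0.1099
0.036 act 0.024 F 7.0 fz 3.0 r 0.1099
0.048 act 0.036 F 6.1 fz 2.7 r 0.1099
0.060 act 0.048 F 7.1 fz 3.1 r 0.1099
0.072 act 0.060 F 7.0 fz 3.5 r 0.1098
0.084 act 0.072 F 7.3 fz 2.8 r 0.1098
0.096 act 0.084 F 7.0 fz 2.8 r 0.1099
0.108 act 0.096 F 6.3 fz 3.1 r 0.1098
0.120 act 0.108 F 6.7 fz 3.7 r 0.1098
0.132 act 0.120 F 6.6 fz 3.4 r 0.1098
0.144 act 0.129 F 7.8 fz 3.4 r 0.1098
0.156 act 0.136 F 8.5 fz 3.7 r 0.1098
0.168 act 0.146 F 10.3 fz 2.5 r 0.1099
0.180 act 0.152 F 13.2 fz 2.5 r 0.1098
0.192 act 0.157 F 16.2 fz 1.1 r 0.1097
0.204 act 0.180 F 11.5 fz 1.1 r 0.1096
0.216 act 0.192 F 10.8 fz 2.9 r 0.1097
0.228 act 0.206 F 11.4 fz 3.5 r 0.1096
0.240 act 0.224 F 7.4 fz 3.7 r 0.1096
0.252 act 0.236 F 7.9 fz 3.4 r 0.1096
0.264 act 0.251 F 6.6 fz 3.6 r 0.1096
0.276 act 0.265 F 6.5 fz 3.5 r 0.1096
0.288 act 0.273 F 8.3 fz 3.6 r 0.1096
0.300 act 0.284 F 8.0 fz 3.3 r 0.1095
0.312 act 0.295 F 8.9 fz 4.1 r 0.1096
0.324 act 0.306 F 9.9 fz 3.7 r 0.1096
0.336 act 0.318 F 9.6 fz 3.3 r 0.1096
0.348 act 0.330 F 8.7 fz 3.9 r 0.1095
0.360 act 0.342 F 9.9 fz 4.2 r 0.1095
21.8333 0.02012598432635024 20.049315341748297
```

The first click came at about 0.16–0.20: the force rose from 7 to 16 N, then fell. Next, the second.

Run:
```python
from h import *
swing(.36,.57,.014)
```

```text
0.374 act 0.352 F 11.5 fz 4.6 r 0.1095
0.388 act 0.361 F 13.0 fz 5.4 r 0.1096
0.402 act 0.367 F 16.3 fz 5.4 r 0.1095
0.416 act 0.384 F 14.8 fz 5.2 r 0.1096
0.430 act 0.403 F 13.6 fz 5.6 r 0.1096
0.444 act 0.420 F 12.7 fz 6.2 r 0.1096
0.458 act 0.440 F 8.9 fz 5.3 r 0.1096
0.472 act 0.458 F 7.5 fz 5.6 r 0.1096
0.486 act 0.474 F 7.3 fz 5.0 r 0.1096
0.500 act 0.487 F 8.0 fz 5.9 r 0.1095
0.514 act 0.496 F 9.6 fz 6.6 r 0.1095
0.528 act 0.510 F 8.9 fz 5.8 r 0.1095
0.542 act 0.523 F 9.3 fz 5.8 r 0.1095
0.556 act 0.538 F 10.5 fz 6.7 r 0.1095
0.570 act 0.551 F 9.6 fz 6.7 r 0.1095
25.5833 0.02014109289866248 20.287105981260538
```

The second click peaked at about 0.37 and fell off by 0.46. The third should peak near 0.59, with the fourth beginning near 0.79.

Run:
```python
from h import *
swing(.57,.724,.014)
```

```text
0.584 act 0.566 F 10.0 fz 7.3 r 0.1095
0.598 act 0.575 F 11.6 fz 8.0 r 0.1095
0.612 act 0.584 F 14.3 fz 8.3 r 0.1095
0.626 act 0.591 F 17.5 fz 10.7 r 0.1095
0.640 act 0.617 F 11.0 fz 7.9 r 0.1095
0.654 act 0.625 F 14.2 fz 9.6 r 0.1095
0.668 act 0.647 F 10.9 fz 8.3 r 0.1095
0.682 act 0.661 F 10.4 fz 8.7 r 0.1095
0.696 act 0.678 F 9.9 fz 7.0 r 0.1095
0.710 act 0.694 F 9.0 fz 6.5 r 0.1095
0.724 act 0.708 F 8.9 fz 7.3 r 0.1094
28.3333 0.020710784374904916 20.32711256761104
```

That was the third click: 17.5 N at 0.59, then a fall. The lever stands at about 0.71, midway to the fourth click near 0.81. One last look to check the jaw and block before handing in.

Run:
```python
from h import *
sleep(1.0); print(thact(),get_ft_force(),get_width(),get_finger_force())
a=snapshot("top")[150:240,240:400]; b=snapshot("scene")[160:250,240:400]
cv2.imwrite("pics/end.png",cv2.resize(np.vstack([a,b]),None,fx=3.3,fy=3.3,interpolation=cv2.INTER_CUBIC))
```

```text
(np.float64(0.7078417110146153), np.float64(0.1094307948375939)) [-3.40036678  8.38672363  6.69381528] 0.020364215728733568 20.31646819319576
```

View pics/end.png

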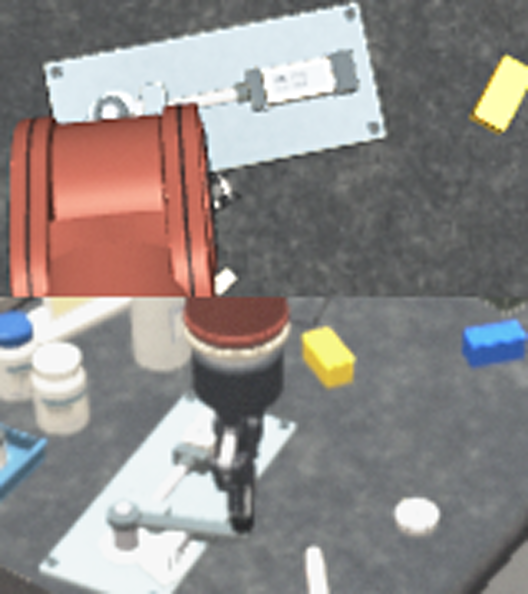

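In the upper half the sprung jaw at (258,88) and the fixed jaw at (343,72) both touch the block. In the lower half the gripper holds the lever's grip at about (243,520), and the disc at (417,515) has not been touched.

```bash
python3 -c "
from station import *
print(close_job(),get_t())"
```

```text
the job is handed in; nothing more can be done
the job is handed in; nothing more can be done
```

The steel block is clamped flat between the jaws, and the lever is held past its third click at about 0.71 rad, short of the fourth; the job is handed in, at about 30 s of the 64 s allowed.

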